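# Unpin the sample box and hold its lid half open

### The arm

A 7-joint arm with a two-finger parallel gripper is mounted at the origin on a cart in front of the work surface, level with it; the furniture and walls round the work are solid. World frame = base frame: x ahead of the robot, y to its left, z up, the work surface at z = 0. Lengths are in m, angles in degrees, forces in N, time in s.
With the tool pointing down it reaches from about 0.425 to 0.95 m from the base axis. Payload 16.7 kg.
Tool frame: the origin (TCP) lies on the centre line of the jaws, within the pads' length; the fingertips stand 8 mm ahead of it and the grasp point (between the pads) lies 11 mm behind it; z points along the fingers, y is the line along which they close (so a half turn about z gives the same grasp; the last joint's range is limited). The gripper opens to 94 mm and grips with 3 to 60 N. Pads are 16 mm wide; open, the fingers measure 119 mm over their backs; the gripper's body (75 mm by 177 mm) begins 78 mm behind the grasp point.
Start: joints at [-84.196, 24.414, 4.234, 92.017, -1.954, 63.644, -3.845], TCP at [0.168, 0.654, 0.213] pointing down, gripper open.
Joint ranges: [-163.25, 163.25], [-28.42, 122.38], [-70.27, 78.77], [12.13, 141.07], [-58.53, 238.53], [9.26, 117.41], [-156.51, 156.51]. Speed limits (degrees/s): [108.29, 108.29, 136.94, 136.94, 172.46, 172.46, 172.46].

### API

Orientations are given as [roll, pitch, yaw] about the fixed x, y, z axes, in that order (R = Rz(yaw) Ry(pitch) Rx(roll)).
In Python, from cell import ctrl gives the robot as it stands.
- The arm moves only by the shell command python3 -m pendant 'ROWS' [FORCE]. ROWS is text: rows parted by semicolons, each of 7 numbers parted by spaces: the finger opening in mm, from 0 to 94, then the shift along the world's x, y, z in mm, then the turn, a rotation vector about the world's x, y, z in rad. A call has 1 to 5 rows; each row is the pose to reach, as a shift and turn from the pose commanded when the call began; what a row does not reach only later rows make up. A row lasts 1/10 s, in which the tool goes at most 50 mm and 8.59 degrees, less where a joint would pass 70% of its speed; a pose out of reach is approached as far as the arm can. A call with a gripper value outside its range is refused whole. The fingers move at their own pace and stop on an object; FORCE is the grip in N (left out, the last holds). Time passes only in rows, so rows that repeat a pose let the fingers close. It gives the time, the measured TCP pose, the force, the opening and the grip force at its end, in the units of the state.
- ctrl.state(): the state, without advancing time (a new reading comes with each control period).
- ctrl.get_image(name): name is "side" or "top" or "wrist"; returns the picture (384x512x3 uint8, blue, green, red); there is no depth.
- ctrl.get_calibration(name): a dict with "K" (3x3 intrinsics, pixels), "extrinsics" (4x4, takes a point from world to camera coordinates). Camera axes: x right, y down, z forward; pixel columns grow to the right and rows downward; lengths in m; the calibration is good to about 2 mm. A picture is of the moment at which its call begins: read the wrist's pose just before it. get_calibration takes no time and is no camera call; for the wrist camera it gives the pose at the moment of the call.
- ctrl.finish_job(): hands the job in; it is judged then, once.
The state is a dict: "time_s": time; "qpos": joint angles; "joint_vel": joint speeds; "joint_efforts": joint torques, N m; "ee_pos": TCP position; "eef_rot": TCP orientation; "ft_force": force on the tool from outside, world axes, zero at the start; "wrist_torque": the same for the moment, N m; "finger_gap": finger opening in m; "grip_force": force on a finger pad.
Only numpy, scipy, OpenCV 4.12 (cv2) and the standard library are available. Lean on these libraries where they do the work, as an engineer would, in place of code of your own. Each camera call takes 0.05 s, during which the arm holds its last target. There are 200 camera calls.

### The job

Draw the locking pin sideways out of its bracket on the grey sample box and lay it down, without dropping it, on the worktop clear of the box. Then lift the white lid by its steel bar and hold it open at 45 degrees so that the vials inside can be inspected; nothing but you keeps it up, so do not let it fall, and finish while still holding it there. Leave the jar, vial and cup where they stand.

Things in the scene. Friction and masses are not known exactly. Their poses are not given: they have to be found in the camera images.
- sample_box: grey open-topped box, fixed to the worktop, 170 (its x) x 210 (its y) x 100 mm high; origin: centre of its underside. x points from the front (bar side, nearest the robot) to the hinge side, y to its left, z up. A rack of vials is fixed inside.
- bracket (a point): centre of the bore of the steel pin bracket on the box's -y side, at box (-45, -137, 116.5) mm, axes as the box. Bracket: box x -59 to -31, y -162 to -105 mm, top at z 130 mm. The bore, 13 x 13 mm, runs right through along box y; its floor is at z 110 mm.
- pin: loose locking pin, 50 to 80 g. Origin: centre of its black flat-sided grip, 16 (x) x 40 (y) x 14 (z) mm; a steel shank, 10 mm thick and 95 mm long, runs from it along +y. At the start it lies in the bracket, axes as the box, origin at box (-45, -187, 115) mm, grip in free air, shank end 37 mm over the lid: locks it. Free after 90 mm of travel along the box's -y.
- lid (a joint): angle of the lid, rad: 0 shut, grows as the front edge rises; 45 degrees is 0.785; stop at 1.40. A light hinge without spring or stay: the lid (0.25 to 0.5 kg) falls shut from any angle. Locked to within about 0.03 rad while the pin is in.
- lid_bar (a point): centre of the lid's steel bar handle, round, 12 mm thick, 110 mm long along box y, in front of the lid with 44 mm free between them: can be taken from above, a finger either side. Moves with the lid, 226 mm from the hinge axis; level with it (z 104 mm) when shut. The lid is a white plate 176 x 218 x 8 mm, top at z 108 mm when shut.
- lid_hinge (a point): middle of the hinge axis at the box's far upper edge, at box (85, 0, 104) mm; the axis runs along the box's y.
- jar: bystander: jar with twist lid, 64 mm wide, 71 mm high, at the right of the box; origin: centre of its underside
- vial: bystander: small glass vial with cap, 27 mm wide, 54 mm high, at the left of the box; origin: centre of its underside
- cup: bystander: small white tapered cup, 54 mm wide, 28 mm high, at the left of the box; origin: centre of its underside

How it is judged:
By the outcome, as a careful person would: the job done as asked, in the order asked, and still so for the second after the job is handed in, while the arm keeps its last pose, push and grip.
It also fails if it takes over 56 s, if anything falls off the work surface, if the arm or the gripper's body presses on something with over 40 N, if the wrist force passes 120 N, or if a joint passes its speed limit or range.

## Working session

There is one attempt and no reset: what is moved stays moved. The work goes in short steps, Python scripts to look and compute and a shell command to move; the robot and the scene stay as the last step left them, time stands still between calls to the robot, and variables do not carry over. Pictures are saved under pics/ and viewed, at most 10 in all, crops included, and the job is handed in when it is done.

```bash
ls; mkdir -p pics; python3 - <<'E'
from cell import ctrl
import cv2,numpy as np
s=ctrl.state();print(s['time_s'],s['ee_pos'],s['eef_rot'],s['finger_gap'])
a=ctrl.get_image('top');b=ctrl.get_image('side')
cv2.imwrite('pics/top.png',a);cv2.imwrite('pics/side.png',b)
for n in('top','side'):
    c=ctrl.get_calibration(n);print(np.round(c['K'],1).tolist(),np.round(c['extrinsics'],3).tolist())
E
```

```text
pics
0.0 [0.16747615 0.65345544 0.21278852] [-1.79929553e+02  6.86803929e-03  1.65628054e+02] 0.09411791287200959
[[448.1, 0.0, 251.4], [0.0, 448.1, 194.2], [0.0, 0.0, 1.0]] [[-0.024, -1.0, -0.011, 0.033], [-0.992, 0.025, -0.126, 0.633], [0.126, 0.008, -0.992, 1.261], [0.0, 0.0, 0.0, 1.0]]
[[374.1, 0.0, 253.1], [0.0, 374.1, 189.7], [0.0, 0.0, 1.0]] [[-0.923, -0.386, 0.002, 0.579], [-0.181, 0.428, -0.885, 0.18], [0.341, -0.817, -0.465, 0.78], [0.0, 0.0, 0.0, 1.0]]
```

View pics/top.png

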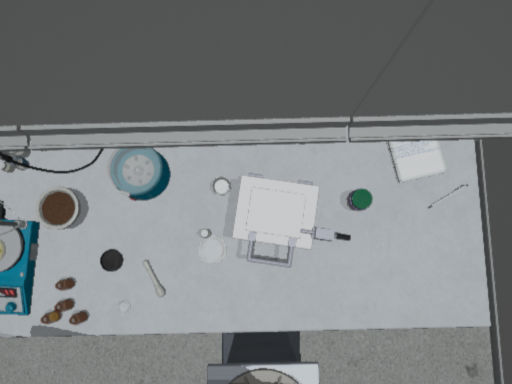

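View pics/side.png

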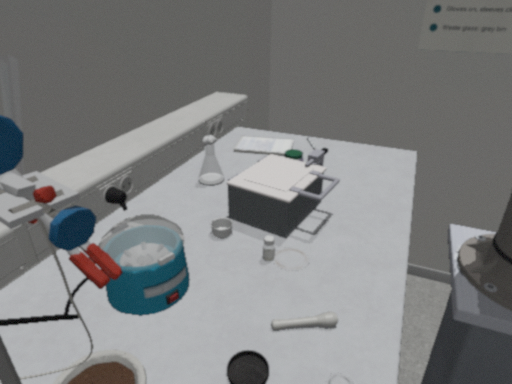

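The top view shows the lid corners near (240,177), (318,184), (312,247) and (235,240). The bar is near row 262, the pin grip at (343,237) and the jar at (360,199). Vial and cup are at the left, (205,233) and (222,187). The side view agrees. Next I'll fit the box pose.

```bash
cat > h.py <<'E'
import cv2,numpy as np
from scipy.optimize import least_squares
from cell import ctrl
def proj(n,P,c=None):
    c=c or ctrl.get_calibration(n);E=np.array(c['extrinsics']);P=np.atleast_2d(P)
    q=(E[:3,:3]@P.T).T+E[:3,3];q=q@np.array(c['K']).T;return q[:,:2]/q[:,2:]
def box(p,B):
    x,y,a=p;B=np.atleast_2d(B)/1000.;c,s=np.cos(a),np.sin(a)
    return np.c_[x+c*B[:,0]-s*B[:,1],y+s*B[:,0]+c*B[:,1],B[:,2]]
def ground(n,uv,z):
    c=ctrl.get_calibration(n);E=np.array(c['extrinsics']);R=E[:3,:3];o=-R.T@E[:3,3]
    d=R.T@np.linalg.inv(np.array(c['K']))@[uv[0],uv[1],1];return o+d*(z-o[2])/d[2]
E
python3 - <<'E'
from h import *
im=cv2.imread('pics/top.png')
g=im.min(axis=2)
m=(g>215).astype(np.uint8);m[:170]=0;m[255:]=0;m[:,:228]=0;m[:,325:]=0
m=cv2.morphologyEx(m,cv2.MORPH_OPEN,np.ones((3,3)))
cs=max(cv2.findContours(m,0,2)[0],key=cv2.contourArea);r=cv2.minAreaRect(cs);print(r,cv2.boxPoints(r).tolist())
L=np.array([[88,109,108],[88,-109,108],[-88,-109,108],[-88,109,108]])
uv=np.array([[240,177],[318,184],[312,247],[235,240]],float)
f=least_squares(lambda p:(proj('top',box(p,L))-uv).ravel(),[.6,0,0])
p=f.x;print(p,np.degrees(p[2]),np.round(f.fun,1))
pts={'grip':[-45,-187,115],'gripend':[-45,-207,115],'bar':[-141,0,104],'barL':[-141,55,104],'barR':[-141,-55,104],'hinge':[85,0,104]}
for k,v in pts.items(): print(k,np.round(box(p,[v])[0],3),np.round(proj('top',box(p,[v]))[0],1),np.round(proj('side',box(p,[v]))[0],1))
for u in([361,199],[222,187],[205,233]): print(ground('top',u,.05))
k=5;c=cv2.resize(im[165:285,222:378],None,fx=k,fy=k,interpolation=cv2.INTER_CUBIC)
for v in list(L)+list(pts.values()):
    q=(proj('top',box(p,[v]))[0]-[222,165]+.5)*k;cv2.circle(c,tuple(int(t) for t in q),3,(0,0,255),1)
cv2.imwrite('pics/ov.png',c)
E
```

```text
Traceback (most recent call last):
ValueError: max() iterable argument is empty
```

```bash
python3 - <<'E'
from h import *
im=cv2.imread('pics/top.png')
print(im[210,270],im[240,230],im[205,335],im[185,245])
L=np.array([[88,109,108],[88,-109,108],[-88,-109,108],[-88,109,108]])
uv=np.array([[240,177],[318,184],[312,247],[235,240]],float)
f=least_squares(lambda p:(proj('top',box(p,L))-uv).ravel(),[.6,0,0])
p=f.x;print(p,np.degrees(p[2]),np.round(f.fun,1))
pts={'grip':[-45,-187,115],'gripend':[-45,-207,115],'bar':[-141,0,104],'barL':[-141,55,104],'barR':[-141,-55,104],'hinge':[85,0,104]}
for k,v in pts.items(): print(k,np.round(box(p,[v])[0],3),np.round(proj('top',box(p,[v]))[0],1),np.round(proj('side',box(p,[v]))[0],1))
for u in([361,199],[222,187],[205,233]): print(ground('top',u,.05))
k=5;c=cv2.resize(im[165:285,222:378],None,fx=k,fy=k,interpolation=cv2.INTER_CUBIC)
for v in list(L)+list(pts.values()):
    q=(proj('top',box(p,[v]))[0]-[222,165]+.5)*k;cv2.circle(c,tuple(int(t) for t in q),3,(0,0,255),1)
cv2.imwrite('pics/ov.png',c)
E
```

```text
[202 200 199] [178 174 170] [176 172 167] [202 200 199]
[ 0.57535805 -0.04991625 -0.11643564] -6.6712705100564715 [-0.4 -0.5  0.4 -0.4  1.6  0.6 -1.6  0.2]
grip [ 0.509 -0.23   0.115] [344.  234.3] [321.3 150.9]
gripend [ 0.507 -0.25   0.115] [351.4 235. ] [323.7 148.7]
bar [ 0.435 -0.034  0.104] [271.7 263.5] [331.6 187.4]
barL [0.442 0.021 0.104] [251.4 261.6] [323.8 196.9]
barR [ 0.429 -0.088  0.104] [292.  265.5] [338.7 178.8]
hinge [ 0.66  -0.06   0.104] [278.7 181.3] [250.6 168.3]
[ 0.61077778 -0.29699156  0.05      ]
[0.65583175 0.10162581 0.05      ]
[0.52448787 0.15226933 0.05      ]
```

View pics/ov.png

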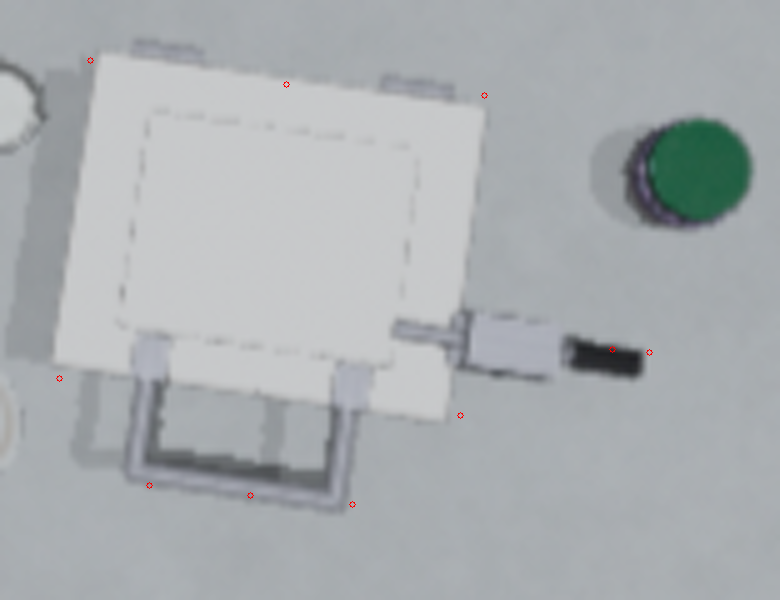

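The overlay crop shows the true corners at (97,53), (485,107), (446,420) and (53,364). The bar ends are near (137,472) and (337,500), and the grip ends near (566,350) and (643,364). I'll refit with these.

```bash
cat >> h.py <<'E'
E
python3 - <<'E'
from h import *
M=np.array([[88,109,108],[88,-109,108],[-88,-109,108],[-88,109,108],[-141,55,104],[-141,-55,104],[-45,-167,115],[-45,-207,115]])
uv=(np.array([[97,53],[485,107],[446,420],[53,364],[137,472],[337,500],[566,350],[643,364]])+.5)/5-.5+[222,165]
f=least_squares(lambda p:(proj('top',box(p,M))-uv).ravel(),[.6,0,0],loss='soft_l1')
p=f.x;print(p,np.degrees(p[2]));print(np.round(f.fun.reshape(-1,2),1).tolist())
np.save('p.npy',p)
pts={'grip':[-45,-187,115],'gripend':[-45,-207,115],'out':[-45,-287,115],'bar':[-141,0,104],'barL':[-141,55,104],'barR':[-141,-55,104],'hinge':[85,0,104]}
for k,v in pts.items(): print(k,np.round(box(p,[v])[0],3))
im=cv2.imread('pics/side.png');o=np.array([215,135]);k=6
c=cv2.resize(im[135:235,215:345],None,fx=k,fy=k,interpolation=cv2.INTER_CUBIC)
for v in list(M)+list(pts.values()):
    q=(proj('side',box(p,[v]))[0]-o+.5)*k;cv2.circle(c,tuple(int(t) for t in q),3,(0,0,255),1)
cv2.imwrite('pics/ovs.png',c)
E
```

```text
[ 0.57769144 -0.04855009 -0.15953771] -9.140837678846626
[[-0.3, -1.0], [0.4, -1.4], [0.7, -0.2], [-0.5, 0.1], [-0.2, 0.7], [0.1, 0.6], [0.2, 0.8], [-0.4, -0.0]]
grip [ 0.504 -0.226  0.115]
gripend [ 0.5   -0.246  0.115]
out [ 0.488 -0.325  0.115]
bar [ 0.438 -0.026  0.104]
barL [0.447 0.028 0.104]
barR [ 0.43  -0.08   0.104]
hinge [ 0.662 -0.062  0.104]
```

View pics/ovs.png

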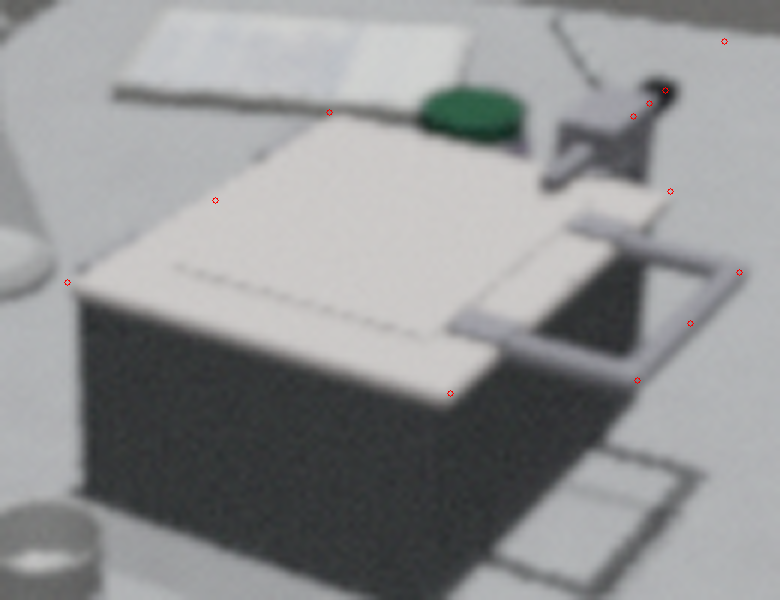

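The side overlay agrees to about 1 px (2–3 mm) for the lid, bar and grip. Next: move over, in stages, to above the pin.

```bash
P='python3 -m pendant'
python3 -m pendant '94 28 -35 8 0 0 -0.1; 94 56 -70 16 0 0 -0.2; 94 85 -105 24 0 0 -0.3; 94 113 -140 32 0 0 -0.4; 94 141 -177 37 0 0 -0.5'
python3 -m pendant '94 28 -35 0 0 0 -0.1; 94 56 -70 0 0 0 -0.2; 94 85 -105 0 0 0 -0.3; 94 113 -140 0 0 0 -0.4; 94 141 -177 0 0 0 -0.5'
python3 -m pendant '94 5 -45 0 0 0 -0.1; 94 10 -90 0 0 0 -0.2; 94 15 -135 0 0 0 -0.3; 94 20 -180 0 0 0 -0.4; 94 25 -225 0 0 0 -0.48'
```

```text
time_s: 0.6
ee_pos: [0.3094, 0.4754, 0.2508]
eef_rot: [180.0, -0.0, 136.8]
ft_force: [0.1, -0.1, -0.0]
finger_gap: 0.0938
grip_force: 0.0
time_s: 1.1
ee_pos: [0.4502, 0.2984, 0.2504]
eef_rot: [-180.0, -0.0, 108.1]
ft_force: [0.1, 0.1, 0.0]
finger_gap: 0.0936
grip_force: 0.0
time_s: 1.6
ee_pos: [0.4742, 0.073, 0.2504]
eef_rot: [-180.0, -0.0, 80.6]
ft_force: [1.2, 0.6, -0.2]
finger_gap: 0.0942
grip_force: 0.0
```

```bash
python3 -m pendant '94 6 -45 0 0 0 0; 94 12 -90 0 0 0 0; 94 18 -135 0 0 0 0; 94 22 -180 0 0 0 0; 94 25 -220 0 0 0 0'
python3 -m pendant '94 2 -30 0 0 0 0; 94 4 -60 0 0 0 0; 94 5 -79 0 0 0 0; 94 5 -79 0 0 0 0; 94 5 -79 0 0 0 0'
python3 - <<'E'
from h import *
s=ctrl.state();print(s['ee_pos'],s['eef_rot'])
im=ctrl.get_image('wrist');p=np.load('p.npy')
c=cv2.resize(im,None,fx=1.5,fy=1.5)
for v in [[-45,-187,115],[-37,-167,122],[-53,-167,122],[-37,-207,122],[-53,-207,122],[-59,-162,130],[-31,-162,130],[-31,-105,130],[-88,-109,108],[-141,-55,104]]:
    q=proj('wrist',box(p,[v]))[0];print(v,q.round(1));q=(q+.5)*1.5
    if 0<q.min() and q.max()<800: cv2.circle(c,tuple(int(t) for t in q),3,(0,0,255),1)
cv2.imwrite('pics/w1.png',c)
E
```

```text
time_s: 2.1
ee_pos: [0.4992, -0.1473, 0.2505]
eef_rot: [180.0, -0.0, 80.8]
ft_force: [0.5, 0.0, 0.5]
finger_gap: 0.094
grip_force: 0.0
time_s: 2.6
ee_pos: [0.5043, -0.2241, 0.2502]
eef_rot: [-180.0, 0.0, 80.8]
ft_force: [-0.2, 0.3, -0.1]
finger_gap: 0.094
grip_force: 0.0
[ 0.50427818 -0.22409976  0.25017139] [-1.79957296e+02  4.24972348e-03  8.07819041e+01]
[-45, -187, 115] [258.9 182.8]
[-37, -167, 122] [266.9 165.2]
[-53, -167, 122] [250.9 165.2]
[-37, -207, 122] [266.6 203.2]
[-53, -207, 122] [251.1 203.2]
[-59, -162, 130] [244.4 161.8]
[-31, -162, 130] [273.3 161.8]
[-31, -105, 130] [274.1 100.5]
[-88, -109, 108] [215.4 104.7]
[-141, -55, 104] [158.2  46. ]
```

View pics/w1.png

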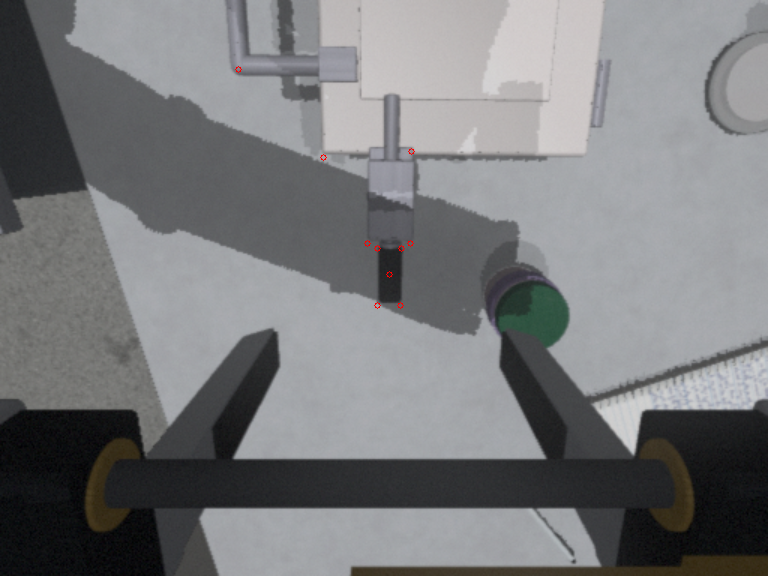

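The wrist view shows the grip at (390,275) and the bar corner at (238,66), within about 1–2 mm of the fit. I'll descend to the grip and close.

```bash
python3 -m pendant '50 0 0 -30 0 0 0; 50 0 -1 -60 0 0 0; 50 0 -1 -90 0 0 0; 50 0 -1 -115 0 0 0; 50 0 -1 -132 0 0 0' 8
python3 -m pendant '50 0 0 0 0 0 0; 10 0 0 0 0 0 0; 10 0 0 0 0 0 0; 10 0 0 0 0 0 0; 10 0 0 0 0 0 0' 8
python3 -m pendant '10 0 0 0 0 0 0; 10 0 0 0 0 0 0; 10 0 0 0 0 0 0; 10 0 0 0 0 0 0; 10 0 0 0 0 0 0' 40
```

```text
time_s: 3.15
ee_pos: [0.5042, -0.2234, 0.1168]
eef_rot: [-179.9, -0.0, 80.9]
ft_force: [-0.3, -0.8, -0.3]
finger_gap: 0.0574
grip_force: 0.0
time_s: 3.65
ee_pos: [0.505, -0.2251, 0.1191]
eef_rot: [179.9, -0.0, 80.8]
ft_force: [0.5, 0.5, -0.9]
finger_gap: 0.0215
grip_force: 0.0
time_s: 4.15
ee_pos: [0.5047, -0.2252, 0.1186]
eef_rot: [180.0, -0.0, 80.8]
ft_force: [1.3, 0.8, 3.3]
finger_gap: 0.0152
grip_force: 40.0
```

```bash
python3 -m pendant '10 0 0 1 0 0 0; 10 -1 -5 1 0 0 0; 10 -2 -10 1 0 0 0; 10 -3 -18 1 0 0 0; 10 -4 -25 1 0 0 0'
python3 - <<'E'
from cell import ctrl
s=ctrl.state();print(s['ft_force'],s['wrist_torque'],s['finger_gap'])
E
```

```text
time_s: 4.65
ee_pos: [0.5003, -0.2511, 0.1194]
eef_rot: [-180.0, 0.0, 80.8]
ft_force: [-0.2, -0.1, -1.2]
finger_gap: 0.0154
grip_force: 40.0
[-0.24456199 -0.12257044 -1.15849826] [-0.12245734  0.1041896  -0.02921457] 0.015420483410132054
```

```bash
python3 -m pendant '10 -2 -12 0 0 0 0; 10 -4 -24 0 0 0 0; 10 -6 -36 0 0 0 0; 10 -8 -48 0 0 0 0; 10 -10 -60 0 0 0 0'
python3 -m pendant '10 -2 -12 0 0 0 0; 10 -4 -24 0 0 0 0; 10 -6 -36 0 0 0 0; 10 -8 -48 0 0 0 0; 10 -10 -60 0 0 0 0'
python3 - <<'E'
from h import *
s=ctrl.state();print(s['ee_pos'],s['ft_force'],s['wrist_torque'],s['finger_gap'])
cv2.imwrite('pics/w2.png',cv2.resize(ctrl.get_image('wrist')[:300],None,fx=1.5,fy=1.5))
E
```

```text
time_s: 5.15
ee_pos: [0.4902, -0.3114, 0.1194]
eef_rot: [-180.0, 0.0, 80.8]
ft_force: [-0.1, 1.0, -0.9]
finger_gap: 0.0151
grip_force: 40.0
time_s: 5.65
ee_pos: [0.4804, -0.3711, 0.1195]
eef_rot: [-180.0, -0.0, 80.8]
ft_force: [0.5, -0.1, -0.9]
finger_gap: 0.0159
grip_force: 40.0
[ 0.48036484 -0.37114121  0.11945898] [ 0.5163623  -0.06485022 -0.86784745] [-0.05679614  0.02071157 -0.02248702] 0.01586389980594305
```

View pics/w2.png

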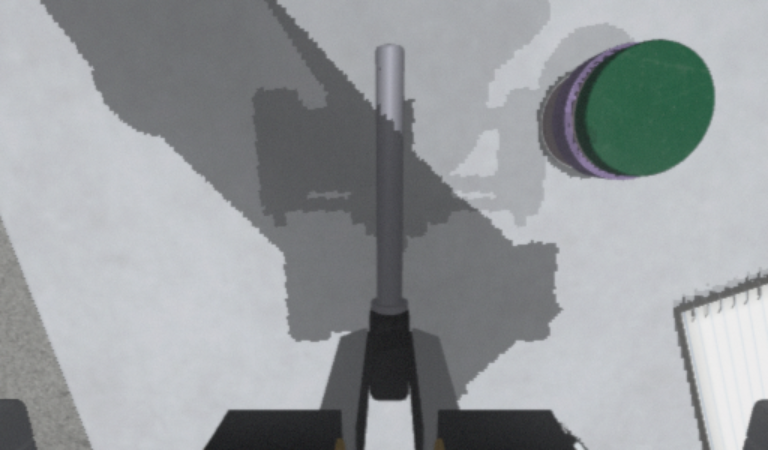

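The pin is out, straight in the jaws, with its tip at (390,48) and clear of the jar. I'll lay it down here.

```bash
python3 -m pendant '10 -4 0 -25 0 0 0; 10 -8 0 -50 0 0 0; 10 -12 0 -70 0 0 0; 10 -15 0 -85 0 0 0; 10 -15 0 -98 0 0 0'
python3 -m pendant '10 0 0 -2 0 0 0; 10 0 0 -4 0 0 0; 10 0 0 -6 0 0 0; 10 0 0 -7 0 0 0; 10 0 0 -8 0 0 0'
```

```text
time_s: 6.2
ee_pos: [0.4652, -0.3703, 0.0206]
eef_rot: [-180.0, -0.0, 80.8]
ft_force: [0.2, 0.2, -0.9]
finger_gap: 0.0153
grip_force: 40.0
time_s: 6.7
ee_pos: [0.4659, -0.3702, 0.0138]
eef_rot: [180.0, 0.0, 80.8]
ft_force: [0.2, 0.1, -0.3]
finger_gap: 0.0155
grip_force: 40.0
```

```bash
python3 -m pendant '10 0 0 -1 0 0 0; 10 0 0 -1 0 0 0; 10 0 0 -2 0 0 0; 10 0 0 -2 0 0 0; 10 0 0 -2 0 0 0'
```

```text
time_s: 7.2
ee_pos: [0.4655, -0.3701, 0.0115]
eef_rot: [-180.0, -0.0, 80.8]
ft_force: [0.2, 0.2, -1.0]
finger_gap: 0.0156
grip_force: 40.0
```

```bash
python3 -m pendant '10 0 0 -0.5 0 0 0; 10 0 0 -0.5 0 0 0; 10 0 0 -1 0 0 0; 10 0 0 -1 0 0 0; 10 0 0 -1 0 0 0'
```

```text
time_s: 7.7
ee_pos: [0.4656, -0.3702, 0.011]
eef_rot: [180.0, -0.0, 80.8]
ft_force: [-2.0, 2.8, 10.9]
finger_gap: 0.0154
grip_force: 40.0
```

```bash
python3 -m pendant '10 0 0 -0.5 0 0 0; 10 0 0 -0.5 0 0 0; 10 0 0 -1 0 0 0; 10 0 0 -1 0 0 0; 10 0 0 -1 0 0 0'
```

```text
time_s: 8.2
ee_pos: [0.4655, -0.3703, 0.0108]
eef_rot: [180.0, -0.0, 80.8]
ft_force: [-7.1, 7.3, 31.4]
finger_gap: 0.0156
grip_force: 40.0
```

The pin has touched down. I'll ease the pressure, open and rise.

```bash
python3 -m pendant '10 0 0 0.5 0 0 0; 10 0 0 1 0 0 0; 10 0 0 1.2 0 0 0; 10 0 0 1.2 0 0 0; 10 0 0 1.2 0 0 0' 
python3 -m pendant '22 0 0 0 0 0 0; 30 0 0 0 0 0 0; 40 0 0 0 0 0 0; 50 0 0 0 0 0 0; 50 0 0 0 0 0 0' 10
python3 -m pendant '50 0 0 15 0 0 0; 50 0 0 50 0 0 0; 60 0 0 95 0 0 0; 60 0 0 140 0 0 0; 60 0 0 185 0 0 0'
python3 - <<'E'
from h import *
p=np.load('p.npy')
im=ctrl.get_image('wrist');print(ctrl.state()['ee_pos'])
cv2.imwrite('pics/w3.png',im)
print(box(p,[[-141,0,104]]))
E
```

```text
time_s: 8.7
ee_pos: [0.4656, -0.3702, 0.011]
eef_rot: [180.0, -0.0, 80.8]
ft_force: [-1.9, 0.8, 8.1]
finger_gap: 0.0156
grip_force: 40.0
time_s: 9.2
ee_pos: [0.4655, -0.3702, 0.0106]
eef_rot: [-180.0, 0.0, 80.8]
ft_force: [0.1, 0.4, 0.4]
finger_gap: 0.0488
grip_force: 0.0
time_s: 9.7
ee_pos: [0.4649, -0.3703, 0.1984]
eef_rot: [180.0, 0.0, 80.8]
ft_force: [0.5, -0.3, 0.7]
finger_gap: 0.0601
grip_force: 0.0
[ 0.4667598  -0.3727293   0.20513796]
[[ 0.43848203 -0.02615057  0.104     ]]
```

View pics/w3.png

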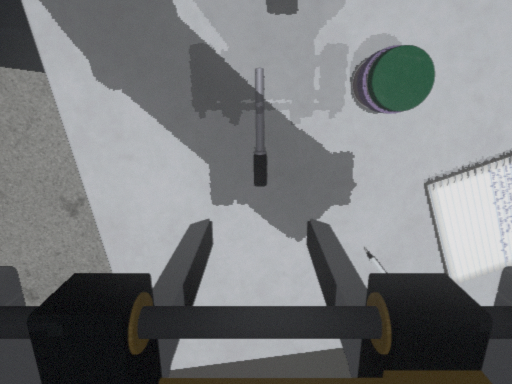

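The pin lies flat on the worktop at (260,130), clear of everything. Now to the bar.

```bash
python3 -m pendant '44 -3 40 2 0 0 0; 44 -6 80 4 0 0 0; 44 -9 120 4 0 0 0; 44 -12 160 4 0 0 0; 44 -15 200 4 0 0 0'
python3 -m pendant '44 -3 40 0 0 0 0; 44 -6 80 0 0 0 0; 44 -9 120 0 0 0 0; 44 -12 144 0 0 0 0; 44 -12 144 0 0 0 0'
python3 - <<'E'
from h import *
p=np.load('p.npy')
s=ctrl.state();print(s['ee_pos'],s['eef_rot']);im=ctrl.get_image('wrist')
c=cv2.resize(im,None,fx=1.5,fy=1.5)
for v in [[-141,0,104],[-141,55,104],[-141,-55,104],[-88,-109,108],[-88,109,108]]:
    q=(proj('wrist',box(p,[v]))[0]+.5)*1.5;print(q.round())
    if 0<q.min() and q.max()<800: cv2.circle(c,tuple(int(t) for t in q),3,(0,0,255),1)
cv2.imwrite('pics/w4.png',c)
E
```

```text
time_s: 10.25
ee_pos: [0.45, -0.1689, 0.2003]
eef_rot: [180.0, -0.0, 80.8]
ft_force: [1.1, 0.2, 0.3]
finger_gap: 0.044
grip_force: 0.0
time_s: 10.75
ee_pos: [0.4382, -0.0235, 0.2003]
eef_rot: [180.0, -0.1, 81.1]
ft_force: [-0.1, -0.8, -1.2]
finger_gap: 0.0441
grip_force: 0.0
[ 0.43823028 -0.02345006  0.20028771] [ 1.79986931e+02 -7.61699215e-02  8.10595205e+01]
[390. 289.]
[390. 197.]
[390. 371.]
[469. 447.]
[489.  96.]
```

View pics/w4.png

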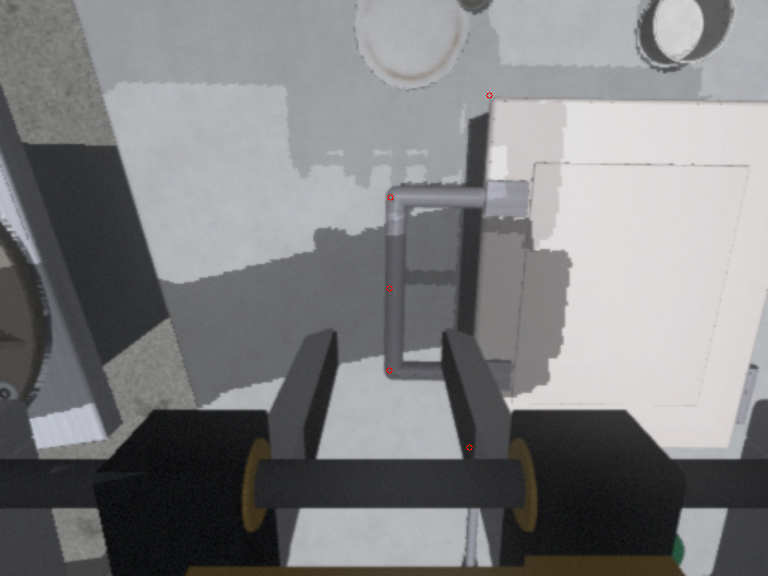

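The bar runs vertically at column 395, about 3 mm toward the lid from my prediction at 390. I'll correct by that, then descend and grip.

```bash
python3 -m pendant '44 3 -1 -25 0 0 0; 44 3 -1 -50 0 0 0; 44 3 -1 -75 0 0 0; 44 3 -1 -95 0 0 0; 44 3 -1 -107 0 0 0' 8
python3 -m pendant '44 0 0 0 0 0 0; 4 0 0 0 0 0 0; 4 0 0 0 0 0 0; 4 0 0 0 0 0 0; 4 0 0 0 0 0 0' 8
python3 -m pendant '4 0 0 0 0 0 0; 4 0 0 0 0 0 0; 4 0 0 0 0 0 0; 4 0 0 0 0 0 0; 4 0 0 0 0 0 0' 30
```

```text
time_s: 11.3
ee_pos: [0.4411, -0.0286, 0.0917]
eef_rot: [-179.9, 0.1, 80.7]
ft_force: [0.5, -0.5, 0.8]
finger_gap: 0.044
grip_force: 0.0
time_s: 11.8
ee_pos: [0.4419, -0.027, 0.0932]
eef_rot: [179.9, -0.0, 80.8]
ft_force: [-0.0, -0.8, -0.2]
finger_gap: 0.0158
grip_force: 0.0
time_s: 12.3
ee_pos: [0.441, -0.0269, 0.0929]
eef_rot: [-179.9, -0.0, 80.8]
ft_force: [-6.0, 1.6, 10.8]
finger_gap: 0.0111
grip_force: 30.0
```

```bash
python3 -m pendant '4 0 0 4 0 0 0; 4 0.5 0 12 0 0 0; 4 1 0 20 0 0 0; 4 2 0 30 0 0 0; 4 3.4 -0.5 39.2 0 0 0'
```

```text
time_s: 12.8
ee_pos: [0.4443, -0.0275, 0.1327]
eef_rot: [-179.9, -0.0, 80.8]
ft_force: [-4.7, 5.0, -2.0]
finger_gap: 0.0108
grip_force: 30.0
```

```bash
python3 -m pendant '4 1.5 -0.2 7.8 0 0 0; 4 3.2 -0.5 15.4 0 0 0; 4 5.2 -0.8 23 0 0 0; 4 7.5 -1.2 30.6 0 0 0; 4 10 -1.6 38 0 0 0'
python3 -m pendant '4 2.8 -0.5 7.4 0 0 0; 4 5.9 -0.9 14.6 0 0 0; 4 9.2 -1.5 21.8 0 0 0; 4 12.7 -2.1 28.8 0 0 0; 4 16.4 -2.7 35.7 0 0 0'
```

```text
time_s: 13.3
ee_pos: [0.4539, -0.0292, 0.1705]
eef_rot: [-179.9, -0.0, 80.8]
ft_force: [-8.3, 2.6, 0.1]
finger_gap: 0.0109
grip_force: 30.0
time_s: 13.8
ee_pos: [0.4694, -0.0318, 0.206]
eef_rot: [-179.8, -0.0, 80.8]
ft_force: [-15.8, 4.4, 5.6]
finger_gap: 0.0111
grip_force: 30.0
```

The lid is pushing outward along its radius, so I'm slightly inside the true arc. I'll correct outward by about 1.5 mm.

```bash
python3 -m pendant '4 2 -0.4 5.5 0 0 0; 4 4.7 -0.8 10.6 0 0 0; 4 8 -1.3 15.8 0 0 0; 4 11.4 -1.8 20.5 0 0 0; 4 16 -2.6 26.9 0 0 0'
python3 - <<'E'
from cell import ctrl
import numpy as np
s=ctrl.state();print(s['ee_pos'],s['ft_force'],s['wrist_torque'])
E
```

```text
time_s: 14.3
ee_pos: [0.4863, -0.0347, 0.2332]
eef_rot: [-179.9, -0.0, 80.8]
ft_force: [-9.6, 2.2, 3.8]
finger_gap: 0.0112
grip_force: 30.0
[ 0.48631329 -0.03465806  0.233192  ] [-9.60230214  2.2180755   3.81788488] [ 0.37861971  2.4353951  -0.0648988 ]
```

```bash
python3 -m pendant '4 4.2 -0.7 6.4 0 0 0; 4 9.2 -1.5 12.3 0 0 0; 4 13.2 -2.1 16.6 0 0 0; 4 17 -2.8 20.6 0 0 0; 4 17 -2.8 20.6 0 0 0'
python3 - <<'E'
from h import *
p=np.load('p.npy')
s=ctrl.state();print(s['ee_pos'],s['ft_force'],s['wrist_torque'])
im=ctrl.get_image('side');o=np.array([190,85]);k=5
c=cv2.resize(im[85:205,190:350],None,fx=k,fy=k,interpolation=cv2.INTER_CUBIC)
for d,col in((40,(255,0,0)),(45,(0,0,255)),(50,(0,255,0))):
    t=np.radians(d)
    for r,y,h in((173,109,4),(173,-109,4),(226,55,0),(226,-55,0)):
        v=[85-r*np.cos(t)+h*np.sin(t),y,104+r*np.sin(t)+h*np.cos(t)]
        q=(proj('side',box(p,[v]))[0]-o+.5)*k;cv2.circle(c,tuple(int(x) for x in q),3,col,1)
cv2.imwrite('pics/s2.png',c)
E
```

```text
time_s: 14.8
ee_pos: [0.5036, -0.0376, 0.2543]
eef_rot: [-179.9, -0.0, 80.8]
ft_force: [-15.1, 2.2, 11.8]
finger_gap: 0.011
grip_force: 30.0
[ 0.5036459  -0.03763639  0.25432709] [-15.10513964   2.20808498  11.76218678] [ 0.57630014  3.83232    -0.03771313]
```

View pics/s2.png

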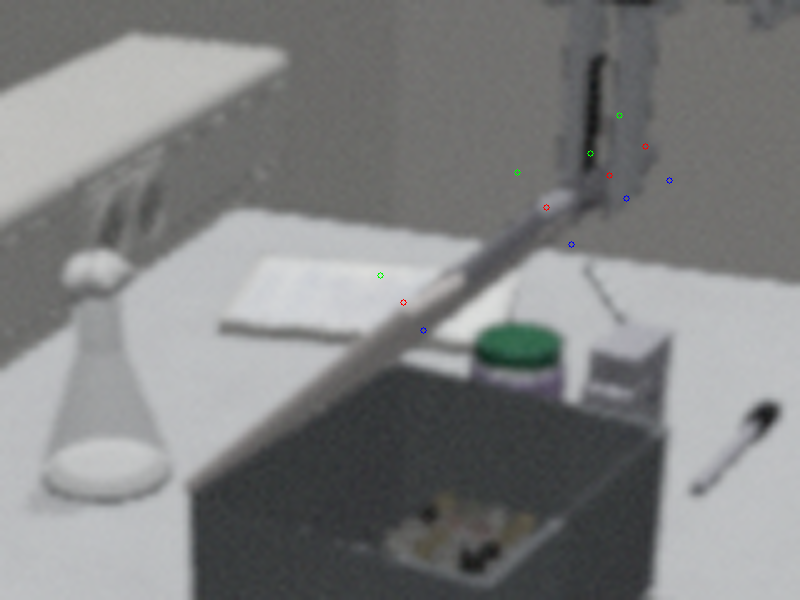

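The lid is open, seen almost edge-on, with its near corner at about (408,305) against 45° predicted at (403,302). I'll check with lid outlines for 42°, 45° and 48° in one last composite.

```bash
python3 - <<'E'
from h import *
p=np.load('p.npy')
print(ctrl.state()['ft_force'])
def ov(n,im,o,w,h,k,degs):
    c=cv2.resize(im[o[1]:o[1]+h,o[0]:o[0]+w],None,fx=k,fy=k,interpolation=cv2.INTER_CUBIC)
    for d,col in degs:
        t=np.radians(d);P=[]
        for r,y,hh in((-3,109,4),(173,109,4),(173,-109,4),(-3,-109,4),(226,55,0),(226,-55,0)):
            P.append([85-r*np.cos(t)+hh*np.sin(t),y,104+r*np.sin(t)+hh*np.cos(t)])
        q=((proj(n,box(p,P))-o+.5)*k).astype(int)
        cv2.polylines(c,[q[:4]],True,col,1);cv2.polylines(c,[q[4:]],False,col,1)
    return c
D=((42,(255,0,0)),(45,(0,0,255)),(48,(0,160,0)))
a=ov('side',ctrl.get_image('side'),np.array([225,105]),100,85,5,D)
b=ov('top',ctrl.get_image('top'),np.array([225,165]),100,110,3,D)
w=ctrl.get_image('wrist');w=ov('wrist',w,np.array([212,0]),300,255,1,D)
out=np.zeros((600,800,3),np.uint8);out[:425,:500]=a;out[:330,500:]=b;out[335:590,500:]=w
cv2.imwrite('pics/fin.png',out)
E
```

```text
[-14.66627542   2.5623599   12.31386658]
```

View pics/fin.png

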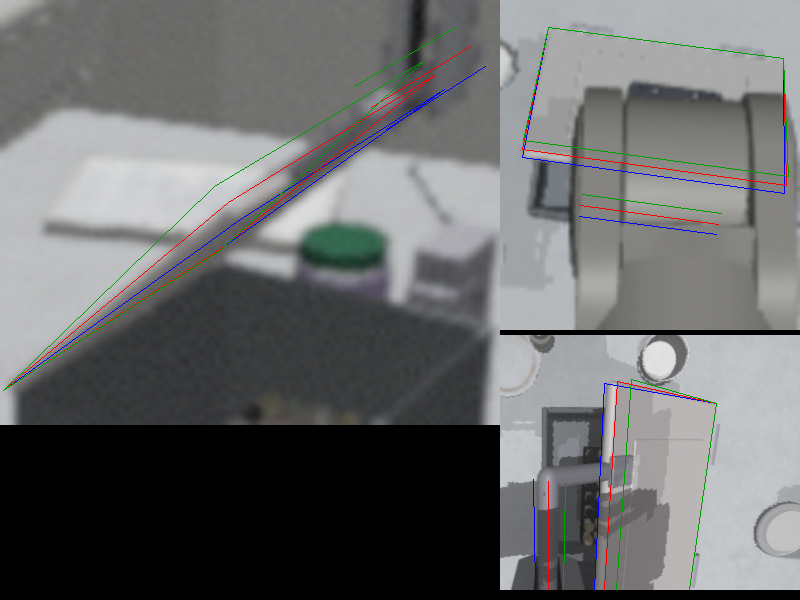

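In all three views the bar and front edge lie on or next to the 45° outline, with the bar at (548,485) on the red line in the wrist view. I'll relieve the radial push by 1 mm and hold firmly.

```bash
python3 -m pendant '4 -0.5 0 0.3 0 0 0; 4 -1 0.1 0.6 0 0 0; 4 -1 0.1 0.6 0 0 0; 4 -1 0.1 0.6 0 0 0; 4 -1 0.1 0.6 0 0 0' 40
```

```text
time_s: 15.5
ee_pos: [0.5031, -0.0375, 0.2539]
eef_rot: [-180.0, 0.0, 80.8]
ft_force: [-5.6, -0.9, 2.0]
finger_gap: 0.0112
grip_force: 40.0
```

```bash
python3 -m pendant '4 0 0 0 0 0 0; 4 0 0 0 0 0 0; 4 0 0 0 0 0 0; 4 0 0 0 0 0 0; 4 0 0 0 0 0 0' && python3 -c "
from cell import ctrl
print(ctrl.finish_job())"
```

```text
time_s: 16.0
ee_pos: [0.503, -0.0375, 0.2538]
eef_rot: [-180.0, 0.0, 80.8]
ft_force: [-6.8, -0.9, 3.3]
finger_gap: 0.0112
grip_force: 40.0
the job is handed in; nothing more can be done
None
```

The job is handed in at 16.0 s: the pin is out and lying on the worktop clear of the box, and the gripper is holding the lid by its bar at about 45° (within 1–2° by the camera overlays), with the jar, vial and cup left untouched.

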